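# Find the under-cured rubber mould with the hardness gauge and put it back to cure

## Robot

A 7-joint arm with a two-finger parallel gripper is mounted at the origin on the work surface. World frame = base frame: x ahead of the robot, y to its left, z up, the work surface at z = 0. Lengths are in m, angles in rad, forces in N, time in s.
With the tool pointing down it reaches from about 0.4 to 0.85 m from the base axis. Payload 10.4 kg.
Tool frame: the origin (TCP) lies on the centre line of the jaws, within the pads' length; the fingertips stand 11 mm ahead of it and the grasp point (between the pads) lies 8 mm behind it (tip_reach is the distance from the TCP to the fingertips, in m); z points along the fingers, y is the line along which they close (so a half turn about z gives the same grasp; the last joint's range is limited). The gripper opens to 85 mm and grips with 20 to 120 N. Pads are 22 mm wide; open, the fingers measure 114 mm over their backs; the gripper's body (76 mm by 85 mm) begins 54 mm behind the grasp point. The pads swing forward as they close: fully open they stand 13 mm farther back than shut.
Start: joints at [-1.14, 0.332, -0.065, 1.46, 0.022, 1.35, -0.088], TCP at [0.274, 0.562, 0.206] pointing down, gripper open.
Joint ranges: [-2.6, 2.6], [-0.5, 2.12], [-1.47, 1.34], [0.16, 2.42], [-1.27, 4.41], [0.06, 2.06], [-2.6, 2.6]. Speed limits (rad/s): [2.22, 2.22, 2.79, 2.79, 3.14, 3.14, 3.14].

## Interface

Orientations are given as a unit quaternion [x, y, z, w].
In Python, from workcell import get_obs, camera, hand_in, tip_reach gives the robot as it stands. The module is installed in compiled form; this text tells all that it offers.
- The arm moves only by the tool move_arm, never from a script. Its argument "plan" is a list of rows, each an object with "delta_pos": the shift along the tool's x, y, z in a scale on which 1.0 is 0.75 m, a list of three; "turn": the turn, a rotation vector about the tool's x, y, z in shares of pi rad (1.0 is pi rad), a list of three; "fingers": the closure, from 0 (fully open) to 1 (shut). A call has 1 to 12 rows; each row is the pose to reach, as a shift and turn from the pose commanded when the call began, along the tool's axes at that moment; what a row does not reach only later rows make up. A row lasts 1/8 s, in which the tool goes at most 62.5 mm and 10.7 degrees, less where a joint would pass 70% of its speed; a pose out of reach is approached as far as the arm can. Shift and turn numbers lie between -1 and 1, and a call with a number outside is refused. A call with a gripper value outside its range is refused whole. The fingers move at their own pace and stop on an object; "force" is the grip in N (left out, the last holds). Time passes only in rows, so rows that repeat a pose let the fingers close. It gives the time, the measured TCP pose, the force, the opening and the grip force at its end, in the units of the state.
- get_obs(): the state, without advancing time (a new reading comes with each control period).
- camera(name): name is "scene" or "top"; returns a dict with "color" (480x640x3 uint8, red, green, blue), "range_z" (480x640 float32, m along the optical axis (not along the pixel's ray), 0 where there is no reading), "fx", "fy", "cx", "cy" (pixels), "k1" (the pictures are not rectified: a ray, as slopes to the right and down, at radius r is drawn at 1 + k1 r^2 times it, then the intrinsics apply), "R" (3x3) and "t" (3): a world point X has camera coordinates R X + t. Camera axes: x right, y down, z forward; pixel columns grow to the right and rows downward; lengths in m; the calibration is good to about 2 mm. A picture is of the moment at which its call begins.
- hand_in(): hands the job in; it is judged then, once.
The state is a dict: "clock": time; "joint_pos": joint angles; "joint_velocities": joint speeds; "tau": joint torques, N m; "position": TCP position; "ee_rot": TCP orientation; "ft_force": force on the tool from outside, world axes, zero at the start; "torque": the same for the moment, N m; "grip_width": opening from 0.0 (shut) to 1.0 (fully open); "grasp_force": force on a finger pad.
Only numpy, scipy, OpenCV 4.12 (cv2) and the standard library are available. Lean on these libraries where they do the work, as an engineer would, in place of code of your own. Each camera call takes 0.05 s, during which the arm holds its last target. There are 200 camera calls.

## Task

Check whether the three poured rubber block moulds have cured: lift the hardness gauge out of its wooden rest and, working along the row from the mould next to the rest to the one next to the curing tray, press it squarely onto the middle of the flat end of each, just until its foot sits flat on the rubber and never leaning on it with more than 25 N, and hold it there for a second to read the dial. Then stand the gauge gently all the way back in its rest. The mould on which the needle stayed in the lower half of the scale is under-cured: set it gently down flat in the curing tray, and leave the other two and everything else where they are.

Things in the scene. Friction and masses are not known exactly. Their poses are not given: they have to be found in the camera images.
- gauge: hand-held dial hardness gauge, upright in its rest, 142 mm tall, 250 g. Origin: centre of the underside of its flat round foot (32 mm across, 6 mm thick); z up, x out of the dial face, which looks away from the robot. Above the foot: barrel 22 mm across, shoulder disc 46 mm across with its underside 28 mm up, round dial case 56 mm across and 22 mm thick, 31 to 87 mm up
- gauge_grip (a point): middle of the gauge's black palm grip, 120 mm above the foot's underside: 24 mm (gauge x) by 22 mm (gauge y), from 96 to 142 mm up; below it a neck 16 mm across. In the rest the grip is 108 to 154 mm above the bench
- gauge_pin_tip (a point): round tip of the sprung steel pin, 5 mm across, 6 mm below the foot when free. It is pushed up into the foot: 1.2 N starts it, 1.2 N more per mm, 8.4 N fully in. Rubber gives under the pin, far less under the foot (about 14 N per mm). With the foot flat the pin takes about 3 N on under-cured and 6 to 6.5 N on cured rubber; the foot takes the rest, so about 9 N in all seats it on either
- gauge_needle (a joint): red needle on the white dial: 0 rad with the pin out, pointing to the lower left as you face the dial, turning clockwise in proportion to 4.71 rad (lower right) with the pin fully in. Half scale, straight up, is 2.36. With the foot flat on the middle of the flat end, under-cured rubber reads about 1.2 and cured 3.1 to 3.5, however hard it is pressed; before the foot is flat it reads too low
- gauge_rest: brown wooden block, fixed, 95 x 75 x 40 mm, with a 36 mm round hole straight through its middle in which the gauge's foot and barrel hang, the shoulder resting on the block's top, so that the foot is 12 mm above the bench. Origin: centre of its underside, under the hole; z up. The gauge's grip is 108 to 154 mm above the bench in the rest
- mould_a: off-white silicone block mould, 100 x 58 mm, lying flat; hand-poured, so its thickness is known only to be 28 to 38 mm (each differs). A round 42 mm cavity, 21 mm from the centre towards +x; the bare -x half is the flat end to test, its middle 25 mm from the centre. Origin: centre of the underside; x along its length, z up. 150 to 250 g. One of the three is under-cured; they look alike
- mould_b: a second mould, alike in every way described for mould_a: 100 x 58 mm, origin at the centre of the underside, flat end towards its -x, thickness unknown within 28 to 38 mm
- mould_c: a third mould, alike in every way described for mould_a: 100 x 58 mm, origin at the centre of the underside, flat end towards its -x, thickness unknown within 28 to 38 mm
- curing_tray_in (a point): centre of the inner floor (6 mm above the bench) of the plaster-caked curing tray, a fixed open box 310 (x) x 200 (y) x 55 mm high outside, walls 6 mm; x along its length. The half towards -x is empty; a plaster cast stands towards its +x end
- cherub: small plaster cherub bust, 54 mm across, 81 mm tall; origin under its centre; leave it alone
- paint_jar: closed white jar, 48 mm across, 58 mm tall; leave it alone
- statuette: dark statuette on a square stepped base 56 mm wide, 149 mm tall; leave it alone
- plaster_cast: round stepped plaster cast, 52 mm across, 28 mm tall, standing in the curing tray near its +x end; leave it alone
- brush: paint brush lying on the bench well beyond the moulds; leave it alone
- scraper: spatula lying on the bench beyond the moulds; leave it alone
- glue_bottle: white bottle, 60 mm across, 165 mm tall; leave it alone
- paint_tub: open yellow tub, 80 mm across, 85 mm tall; leave it alone
Mind the look-alikes: they are no part of the job. Of the things that look like the gauge_rest, the largest one is meant.

How it is judged:
On the way, in this order (a step that is already met when the one before it is completed fails the run):
1. the gauge is held square, foot flat on the middle of the flat end (within 10 mm) of the mould nearest the gauge's rest, for half a second (((world y of mould_a between 0.065 and 0.3 m and z of gauge in the frame of mould_a below 0.0344 m and x of gauge in the frame of mould_a between -0.035 and -0.015 m and y of gauge in the frame of mould_a between -0.01 and 0.01 m and angle between gauge's own z axis and vertical below 0.12 rad) or (world y of mould_b between 0.065 and 0.3 m and z of gauge in the frame of mould_b below 0.0304 m and x of gauge in the frame of mould_b between -0.035 and -0.015 m and y of gauge in the frame of mould_b between -0.01 and 0.01 m and angle between gauge's own z axis and vertical below 0.12 rad) or (world y of mould_c between 0.065 and 0.3 m and z of gauge in the frame of mould_c below 0.0374 m and x of gauge in the frame of mould_c between -0.035 and -0.015 m and y of gauge in the frame of mould_c between -0.01 and 0.01 m and angle between gauge's own z axis and vertical below 0.12 rad))), for 0.5 s.
2. the same on the middle mould (((world y of mould_a between -0.065 and 0.065 m and z of gauge in the frame of mould_a below 0.0344 m and x of gauge in the frame of mould_a between -0.035 and -0.015 m and y of gauge in the frame of mould_a between -0.01 and 0.01 m and angle between gauge's own z axis and vertical below 0.12 rad) or (world y of mould_b between -0.065 and 0.065 m and z of gauge in the frame of mould_b below 0.0304 m and x of gauge in the frame of mould_b between -0.035 and -0.015 m and y of gauge in the frame of mould_b between -0.01 and 0.01 m and angle between gauge's own z axis and vertical below 0.12 rad) or (world y of mould_c between -0.065 and 0.065 m and z of gauge in the frame of mould_c below 0.0374 m and x of gauge in the frame of mould_c between -0.035 and -0.015 m and y of gauge in the frame of mould_c between -0.01 and 0.01 m and angle between gauge's own z axis and vertical below 0.12 rad))), for 0.5 s.
3. the same on the mould nearest the tray (((world y of mould_a between -0.25 and -0.065 m and z of gauge in the frame of mould_a below 0.0344 m and x of gauge in the frame of mould_a between -0.035 and -0.015 m and y of gauge in the frame of mould_a between -0.01 and 0.01 m and angle between gauge's own z axis and vertical below 0.12 rad) or (world y of mould_b between -0.25 and -0.065 m and z of gauge in the frame of mould_b below 0.0304 m and x of gauge in the frame of mould_b between -0.035 and -0.015 m and y of gauge in the frame of mould_b between -0.01 and 0.01 m and angle between gauge's own z axis and vertical below 0.12 rad) or (world y of mould_c between -0.25 and -0.065 m and z of gauge in the frame of mould_c below 0.0374 m and x of gauge in the frame of mould_c between -0.035 and -0.015 m and y of gauge in the frame of mould_c between -0.01 and 0.01 m and angle between gauge's own z axis and vertical below 0.12 rad))), for 0.5 s.
4. the gauge stands all the way back in its rest (horizontal distance between gauge and gauge_rest below 0.005 m and z of gauge in the frame of gauge_rest between 0.009 and 0.015 m and angle between gauge's own z axis and vertical below 0.06 rad), for 0.2 s.
At the end, for the whole second after the job is handed in: the gauge stands upright in its rest, shoulder down on the block (within 3 mm of seated height and 5 mm of the hole's centre), the under-cured mould lies flat and still on the curing tray's floor, and the two cured moulds are within 30 mm of where they were (all of step 4 and x of mould_a in the frame of curing_tray_in between -0.13 and 0.13 m and y of mould_a in the frame of curing_tray_in between -0.08 and 0.08 m and z of mould_a in the frame of curing_tray_in between -0.003 and 0.004 m and angle between mould_a's own z axis and vertical below 0.06 rad and linear speed of each of mould_a, gauge below 0.01 m/s and distance of each of mould_b, mould_c from where it was at the start of the episode below 0.03 m); the robot touches nothing.
It fails at once if the gauge is pressed on a mould with more than 25 N (contact force between gauge and mould_a above 25 N or contact force between gauge and mould_b above 25 N or contact force between gauge and mould_c above 25 N).
It fails at once if the gauge is dropped into its rest (faster than 0.5 m/s within 40 mm of being seated) (horizontal distance between gauge and gauge_rest below 0.02 m and z of gauge in the frame of gauge_rest below 0.052 m and linear speed of gauge above 0.5 m/s).
It fails at once if the under-cured mould is dropped into the tray (faster than 0.5 m/s within 40 mm of its floor) (horizontal distance between mould_a and curing_tray_in below 0.15 m and z of mould_a in the frame of curing_tray_in below 0.04 m and linear speed of mould_a above 0.5 m/s).
It fails at once if something else on the bench is moved by more than 30 mm (distance of any of cherub, paint_jar, statuette, plaster_cast, brush, scraper, glue_bottle, paint_tub, mould_b, mould_c from where it was at the start of the episode above 0.03 m).
It also fails if it takes over 72 s, if anything falls off the work surface, if the arm or the gripper's body presses on something with over 40 N, if the wrist force passes 120 N, or if a joint passes its speed limit or range.

## Working session

There is one attempt and no reset: what is moved stays moved. The work goes in short steps, Python scripts to look and compute and a tool call to move; the robot and the scene stay as the last step left them, time stands still between calls to the robot, and variables do not carry over. Pictures are saved under pics/ and viewed, at most 10 in all, crops included, and the job is handed in when it is done.

Besides the shell and the picture viewer there is one more tool, called as name([rows], argument=value, ...), one row to a line, values as JSON. move_arm: Moves the arm, as the interface text tells. Its arguments: {"type":"object","properties":{"plan":{"type":"array","items":{"type":"object","properties":{"delta_pos":{"type":"array","items":{"type":"number"}},"turn":{"type":"array","items":{"type":"number"}},"fingers":{"type":"number"}}}},"force":{"type":"number"}},"required":["plan"]}

```bash
mkdir -p pics; cat > h.py <<'E'
import numpy as np, cv2
from workcell import get_obs, camera, hand_in, tip_reach
from scipy.spatial.transform import Rotation as Rn
def save(c,n): cv2.imwrite('pics/'+n,c['color'][:,:,::-1])
def cloud(c):
    v,u=np.mgrid[0:480,0:640].astype(float)
    xd=(u-c['cx'])/c['fx']; yd=(v-c['cy'])/c['fy']
    x,y=xd.copy(),yd.copy()
    for _ in range(15):
        s=1+c['k1']*(x*x+y*y); x,y=xd/s,yd/s
    z=c['range_z'].astype(float)
    P=np.stack([x*z,y*z,z],-1)
    W=(P-np.array(c['t']))@np.array(c['R'])
    W[z==0]=np.nan
    return W
def st():
    o=get_obs(); print({k:np.round(o[k],4).tolist() for k in ('clock','position','ee_rot','ft_force','torque','grip_width','grasp_force','joint_pos')}); return o
E
python3 - <<'E'
from h import *
st();print(tip_reach)
for n in('scene','top'):
    c=camera(n); save(c,n+'0.png'); np.savez(n+'0.npz',**c)
    print(n,c['fx'],c['k1'],-np.array(c['R']).T@c['t'],np.array(c['R']).round(2).tolist())
E
```

```text
{'clock': 0.0, 'position': [0.2738, 0.5614, 0.2054], 'ee_rot': [0.2249, 0.9744, -0.0007, -0.0001], 'ft_force': [0.6989, 0.5153, 0.1406], 'torque': [0.0387, 0.0021, 0.0295], 'grip_width': 1.0003, 'grasp_force': 0.0, 'joint_pos': [-1.1396, 0.3329, -0.0647, 1.4609, 0.0216, 1.3499, -0.0885]}
0.011
scene 517.6578895568816 -0.11060428486919062 [ 0.90039834 -0.59213728  0.91710426] [[0.88, 0.48, -0.0], [0.36, -0.66, -0.67], [-0.32, 0.58, -0.75]]
top 515.7195188519347 -0.015338662311407396 [0.45886045 0.02691901 1.14616847] [[-0.02, -1.0, -0.01], [-1.0, 0.02, -0.1], [0.1, 0.0, -1.0]]
```

View pics/scene0.png

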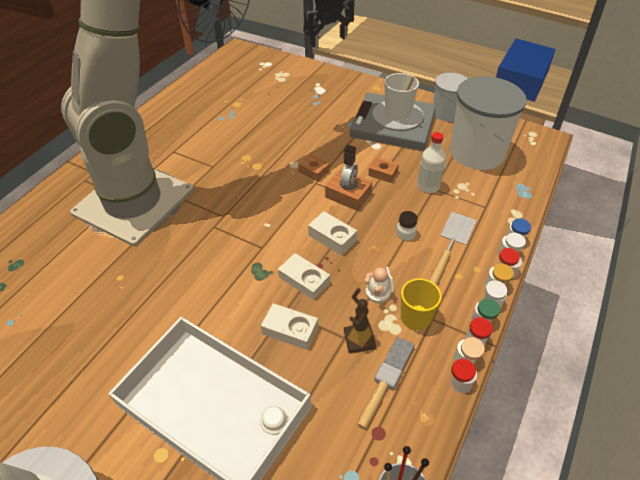

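View pics/top0.png

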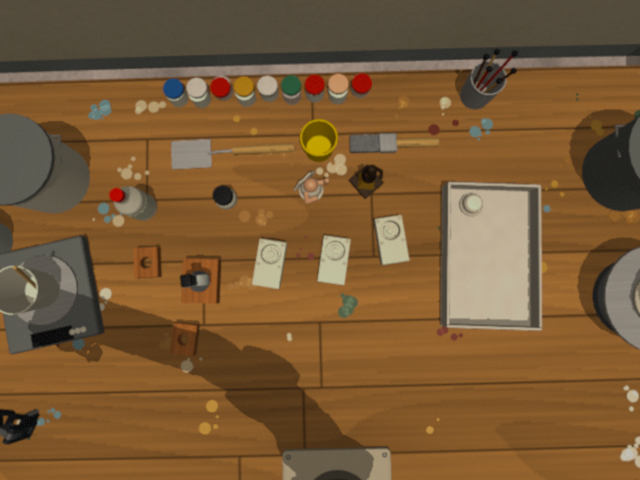

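The scene picture shows the gauge standing in a brown block at (349,185), with smaller blocks at (313,165) and (383,170). In the top picture these are the block with the gauge at (200,280), and smaller empty ones at (147,262) and (185,340). The largest one, which holds the gauge, is the one meant. The moulds in the top picture are at (269,263), (334,260) and (392,240), and the tray is at (491,255). I'll measure these and enlarge the rest.

```bash
python3 - <<'E'
from h import *
T=dict(np.load('top0.npz')); S=dict(np.load('scene0.npz'))
W=cloud(T); V=cloud(S)
def rect(P):
    (c,s,a)=cv2.minAreaRect((P[:,:2]*1000).astype(np.float32)); return np.round(c,1),np.round(s,1),round(a,1)
print('bench z',np.nanmedian(W[380:430,230:290,2]),np.nanmedian(V[250:290,180:220,2]))
for n,(u,v) in dict(near=(269,263),mid=(334,260),tray=(392,240)).items():
  for nm,X,D in(('top',W,None),('scene',V,None)):
    c0=W[v,u]
    m=(np.hypot(X[...,0]-c0[0],X[...,1]-c0[1])<.075)&(X[...,2]>.022)&(X[...,2]<.045)
    col=(T if nm=='top' else S)['color'].astype(int); m&=(col.min(-1)>90)
    nl,l=cv2.connectedComponents(m.astype(np.uint8)); k=1+np.argmax([(l==i).sum() for i in range(1,nl)])
    P=X[l==k]; print(n,nm,len(P),rect(P),'z',np.percentile(P[:,2],[50,75,90]).round(4))
    C=P[:,:2].mean(0)
    r=cv2.boxPoints(cv2.minAreaRect((P[:,:2]*1000).astype(np.float32))); print(r.round().tolist())
    # cavity low points
    z75=np.percentile(P[:,2],75)
    q=(np.hypot(X[...,0]-C[0],X[...,1]-C[1])<.045)&(X[...,2]<z75-.005); print('  cavity',X[q][:,:2].mean(0).round(4),q.sum())
# rest & gauge
c0=W[295,188]
for nm,X in(('top',W),('scene',V)):
  c0=np.array([.47,.28]) if False else W[297,190][:2]
  m=(np.hypot(X[...,0]-c0[0],X[...,1]-c0[1])<.09)&(X[...,2]>.03)&(X[...,2]<.05)
  P=X[m]; print('rest',nm,len(P),rect(P),np.median(P[:,2]))
  g=(np.hypot(X[...,0]-c0[0],X[...,1]-c0[1])<.09)&(X[...,2]>.10); P=X[g]; print('grip',rect(P),P[:,2].max(),P.mean(0))
  g&=(X[...,2]>.147); print('griptop',rect(X[g]),g.sum())
  g=(np.hypot(X[...,0]-c0[0],X[...,1]-c0[1])<.09)&(X[...,2]>.05)&(X[...,2]<.1); print('dial',rect(X[g]),g.sum())
# tray
m=(W[...,2]>.04)&(W[...,2]<.07); m[:, :430]=0; m[:,560:]=0; m[:170]=0; m[340:]=0
P=W[m]; print('tray rim',rect(P),P[:,2].max())
f=W[270:315,460:520].reshape(-1,3); print('floor',np.nanmedian(f,0))
for n,(u,v) in dict(statu=(367,180),cherub=(310,186),jar=(224,196),cast=(472,203)).items(): print(n,W[v,u].round(3))
a=T['color'][225:365,120:280,::-1]; b=S['color'][130:215,290:420,::-1]
cv2.imwrite('pics/crop.png',np.hstack([cv2.resize(a,(400,350),interpolation=2),cv2.resize(b,(400,350),interpolation=2)]))
E
```

```text
bench z 0.0003432247235229654 -0.0014048274776313797
near top 996 (array([516. , 132.6]), array([ 58.4, 100. ]), 79.6) z [0.0374 0.039  0.0402]
[[462.0, 113.0], [560.0, 95.0], [570.0, 152.0], [472.0, 170.0]]
  cavity [0.5204 0.1261] 591
near scene 845 (array([514.7, 132.1]), array([ 64.6, 103.7]), 80.0) z [0.0351 0.0364 0.0377]
[[458.0, 109.0], [560.0, 91.0], [571.0, 155.0], [469.0, 173.0]]
  cavity [0.5163 0.1134] 547
mid top 948 (array([520.6,  -7.5]), array([ 57.7, 100.3]), 80.5) z [0.0304 0.032  0.0334]
[[466.0, -28.0], [565.0, -44.0], [575.0, 13.0], [476.0, 29.0]]
  cavity [ 0.5244 -0.0078] 598
mid scene 845 (array([519.5,  -7. ]), array([ 61.7, 102.3]), 81.0) z [0.0285 0.0298 0.0308]
[[464.0, -29.0], [565.0, -46.0], [575.0, 15.0], [474.0, 31.0]]
  cavity [ 0.5208 -0.0238] 543
tray top 968 (array([ 561.1, -134.2]), array([99.8, 58.9]), 7.6) z [0.0348 0.0362 0.0375]
[[508.0, -112.0], [516.0, -170.0], [614.0, -157.0], [607.0, -98.0]]
  cavity [ 0.5648 -0.127 ] 583
tray scene 1086 (array([ 560., -134.]), array([102.7,  60.2]), 7.1) z [0.0323 0.0336 0.0348]
[[505.0, -110.0], [513.0,
[... 249 characters left out ...]
.27944154 0.14672866]
griptop (array([481.3, 282.6]), array([24. , 22.7]), 8.7) 149
dial (array([480.3, 277.8]), array([47.6, 42.9]), 70.7) 166
rest scene 691 (array([447.5, 287.1]), array([ 85.8, 167.6]), 81.9) 0.039041583062707434
grip (array([481.2, 282.4]), array([27.5, 27.8]), 16.5) 0.1560642885894544 [0.48349207 0.27749064 0.13499066]
griptop (array([482.2, 281.3]), array([28.4, 23.4]), 89.4) 77
dial (array([481.8, 282.9]), array([26.7, 62.3]), 5.8) 269
tray rim (array([ 520.1, -347.4]), array([203.6, 308.9]), 86.5) 0.062323653407884975
floor [ 0.44138689 -0.34912266  0.00686931]
statu [ 0.671 -0.075  0.135]
cherub [0.672 0.039 0.083]
jar [0.66  0.224 0.057]
cast [ 0.636 -0.313  0.033]
```

View pics/crop.png

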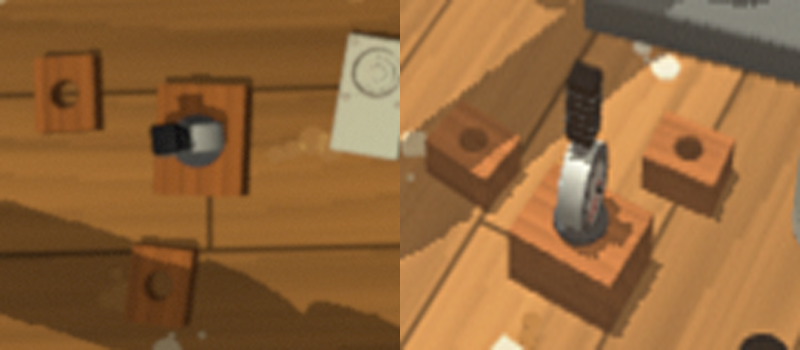

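The crop confirms it: the large brown block at top (200,280) holds the gauge, and the two blocks beside it are smaller and empty. I'll move above the gauge.

Careful with the scale: shifts go in shares of 0.75 m and turns go in shares of pi rad. That gives: -0.3086 m / 0.75 = -0.4115, -0.1599 m / 0.75 = -0.2132, -0.585 rad / 3.1416 = -0.1862.

move_arm([
  {"delta_pos": [-0.4115,-0.2132,0],"turn": [0,0,-0.1862],"fingers": 0},
  {"delta_pos": [-0.4115,-0.2132,0],"turn": [0,0,-0.1862],"fingers": 0},
  {"delta_pos": [-0.4115,-0.2132,0],"turn": [0,0,-0.1862],"fingers": 0},
  {"delta_pos": [-0.4115,-0.2132,0],"turn": [0,0,-0.1862],"fingers": 0},
  {"delta_pos": [-0.4115,-0.2132,0],"turn": [0,0,-0.1862],"fingers": 0},
  {"delta_pos": [-0.4115,-0.2132,0],"turn": [0,0,-0.1862],"fingers": 0},
  {"delta_pos": [-0.4115,-0.2132,0],"turn": [0,0,-0.1862],"fingers": 0},
  {"delta_pos": [-0.4115,-0.2132,0],"turn": [0,0,-0.1862],"fingers": 0},
], force=60)

```text
clock: 1.1
position: [0.4806, 0.2834, 0.2059]
ee_rot: [-0.066, 0.998, 0.0, -0.0]
ft_force: [-0.9, 0.6, 0.8]
grip_width: 1.0
grasp_force: 0.0
```

To row units: 0.081 m / 0.75 = 0.108, 0.045 m / 0.75 = 0.06.

move_arm([
  {"delta_pos": [0,0,0.06],"turn": [0,0,0],"fingers": 0},
  {"delta_pos": [0,0,0.108],"turn": [0,0,0],"fingers": 0},
  {"delta_pos": [0,0,0.108],"turn": [0,0,0],"fingers": 0.5},
  {"delta_pos": [0,0,0.108],"turn": [0,0,0],"fingers": 0.9},
  {"delta_pos": [0,0,0.108],"turn": [0,0,0],"fingers": 0.9},
  {"delta_pos": [0,0,0.108],"turn": [0,0,0],"fingers": 0.9},
  {"delta_pos": [0,0,0.108],"turn": [0,0,0],"fingers": 0.9},
  {"delta_pos": [0,0,0.108],"turn": [0,0,0],"fingers": 0.9},
], force=60)

```text
clock: 2.1
position: [0.482, 0.2838, 0.127]
ee_rot: [-0.066, 0.998, 0.001, 0.001]
ft_force: [-1.0, 0.8, 5.8]
grip_width: 0.215
grasp_force: 58.4
```

To row units: -0.08 m / 0.75 = -0.1067, -0.06 m / 0.75 = -0.08.

move_arm([
  {"delta_pos": [0,0,-0.0267],"turn": [0,0,0],"fingers": 0.9},
  {"delta_pos": [0,0,-0.08],"turn": [0,0,0],"fingers": 0.9},
  {"delta_pos": [0,0,-0.1067],"turn": [0,0,0],"fingers": 0.9},
  {"delta_pos": [0,0,-0.1067],"turn": [0,0,0],"fingers": 0.9},
])

```text
clock: 2.6
position: [0.482, 0.2833, 0.207]
ee_rot: [-0.066, 0.998, 0.001, 0.001]
ft_force: [0.9, 0.3, -3.1]
grip_width: 0.215
grasp_force: 58.9
```

```bash
python3 - <<'E'
from h import *
st()
V=cloud(c:=camera('scene')); W=cloud(t:=camera('top'))
for X in(W,V):
    g=(np.hypot(X[...,0]-.482,X[...,1]-.284)<.06)
    for a,b in((.09,.10),(.10,.13),(.13,.16),(.16,.19)):
        q=X[g&(X[...,2]>a)&(X[...,2]<b)]; print(a,len(q),q.mean(0).round(4) if len(q) else '', np.ptp(q,0).round(3) if len(q) else '')
cv2.imwrite('pics/lift.png',cv2.resize(c['color'][90:210,280:440,::-1],(800,600),interpolation=2))
E
```

```text
{'clock': 2.6, 'position': [0.482, 0.2833, 0.207], 'ee_rot': [-0.0655, 0.9979, 0.001, 0.0014], 'ft_force': [0.8711, 0.3476, -3.1146], 'torque': [0.0143, -0.0499, -0.0074], 'grip_width': 0.215, 'grasp_force': 58.8568, 'joint_pos': [-0.6759, 0.1816, 0.0716, 1.6466, -0.0136, 1.3104, 1.0998]}
0.09 0  
0.1 93 [0.4652 0.2803 0.1235] [0.014 0.039 0.01 ]
0.13 39 [0.4779 0.2661 0.1494] [0.028 0.049 0.03 ]
0.16 46 [0.4746 0.2652 0.1693] [0.014 0.047 0.018]
0.09 57 [0.4853 0.2767 0.0959] [0.032 0.029 0.01 ]
0.1 132 [0.4885 0.2748 0.1201] [0.042 0.044 0.03 ]
0.13 141 [0.4886 0.2705 0.1475] [0.026 0.059 0.029]
0.16 172 [0.4855 0.2721 0.1717] [0.026 0.051 0.029]
```

View pics/lift.png

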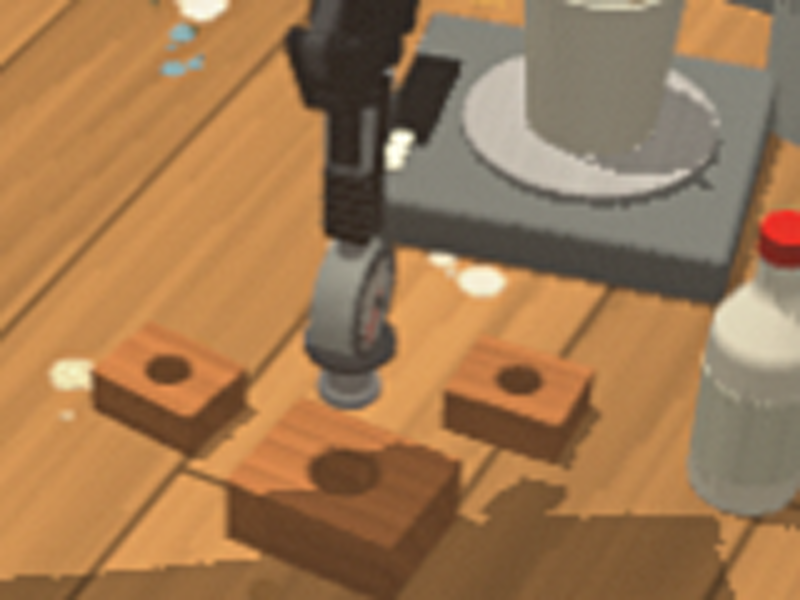

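The gauge is lifted upright and clear: it is at (350,320) in the crop, with the empty hole below it at (345,470). Next I carry it to the near mould and turn the dial towards the scene camera.

To row units: -0.1462 m / 0.75 = -0.1949, 0.04 m / 0.75 = 0.0533, 0.96 rad / 3.1416 = 0.3056.

move_arm([
  {"delta_pos": [0.014,-0.0733,0],"turn": [0,0,0.0573],"fingers": 0.9},
  {"delta_pos": [0.014,-0.1467,0],"turn": [0,0,0.1146],"fingers": 0.9},
  {"delta_pos": [0.014,-0.1949,0.0133],"turn": [0,0,0.1719],"fingers": 0.9},
  {"delta_pos": [0.014,-0.1949,0.0267],"turn": [0,0,0.2292],"fingers": 0.9},
  {"delta_pos": [0.014,-0.1949,0.04],"turn": [0,0,0.2865],"fingers": 0.9},
  {"delta_pos": [0.014,-0.1949,0.0533],"turn": [0,0,0.3056],"fingers": 0.9},
  {"delta_pos": [0.014,-0.1949,0.0587],"turn": [0,0,0.3056],"fingers": 0.9},
  {"delta_pos": [0.014,-0.1949,0.0587],"turn": [0,0,0.3056],"fingers": 0.9},
])

```text
clock: 3.7
position: [0.4895, 0.1363, 0.1605]
ee_rot: [0.402, 0.916, -0.0, -0.0]
ft_force: [0.1, 0.2, -1.6]
grip_width: 0.216
grasp_force: 59.1
```

```bash
python3 - <<'E'
from h import *
o=st()
V=cloud(c:=camera('scene'))
print((Rn.from_quat(o['ee_rot']).as_matrix()).round(4))
for a,b in((.047,.065),(.07,.08),(.08,.13)):
    q=V[(np.hypot(V[...,0]-.491,V[...,1]-.137)<.045)&(V[...,2]>a)&(V[...,2]<b)]; print(a,len(q),q.mean(0).round(4),q.min(0).round(4),q.max(0).round(4))
i=np.argwhere((np.hypot(V[...,0]-.491,V[...,1]-.137)<.06)&(V[...,2]>.05)); print(i.min(0),i.max(0)); r,cc=i.mean(0).astype(int)
cv2.imwrite('pics/near0.png',cv2.resize(c['color'][r-45:r+45,cc-60:cc+60,::-1],(800,600),interpolation=2)); print(r,cc)
E
```

```text
{'clock': 3.7, 'position': [0.4895, 0.1363, 0.1605], 'ee_rot': [0.4019, 0.9157, -0.0005, -0.0004], 'ft_force': [0.0895, 0.2172, -1.5696], 'torque': [-0.0254, 0.0042, 0.0136], 'grip_width': 0.2162, 'grasp_force': 59.0899, 'joint_pos': [-0.5678, 0.1033, 0.2204, 1.8378, -0.0241, 1.2043, 0.4037]}
[[-6.77e-01  7.36e-01 -1.20e-03]
 [ 7.36e-01  6.77e-01 -6.00e-04]
 [ 4.00e-04 -1.30e-03 -1.00e+00]]
0.047 65 [0.4944 0.1306 0.0515] [0.4756 0.1199 0.047 ] [0.5058 0.147  0.0606]
0.07 77 [0.4979 0.1246 0.0763] [0.4727 0.1136 0.0712] [0.5118 0.1441 0.0798]
0.08 450 [0.494  0.129  0.1085] [0.4625 0.1083 0.08  ] [0.5185 0.1569 0.13  ]
[  0 293] [223 353]
91 322
```

View pics/near0.png

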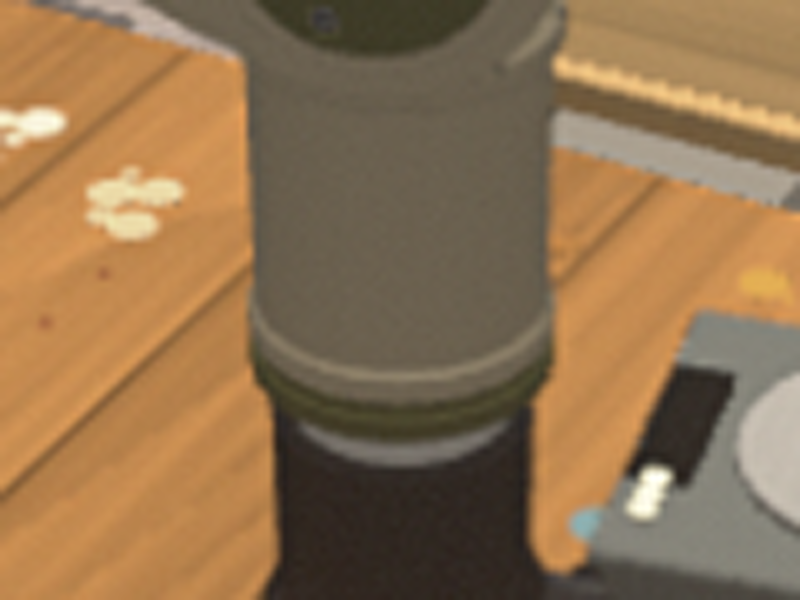

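This crop shows only the gripper and wrist, so I'll aim the next one at the dial. Now lowering gently.

To row units: 0.006 m / 0.75 = 0.008, 0.003 m / 0.75 = 0.004.

move_arm([
  {"delta_pos": [0,0,0.004],"turn": [0,0,0],"fingers": 0.9},
  {"delta_pos": [0,0,0.008],"turn": [0,0,0],"fingers": 0.9},
  {"delta_pos": [0,0,0.008],"turn": [0,0,0],"fingers": 0.9},
])

```text
clock: 4.12
position: [0.4902, 0.1365, 0.1554]
ee_rot: [0.403, 0.915, 0.0, 0.0]
ft_force: [-0.6, 0.1, 0.1]
grip_width: 0.214
grasp_force: 59.7
```

To row units: 0.002 m / 0.75 = 0.0027, 0.001 m / 0.75 = 0.0013.

move_arm([
  {"delta_pos": [0,0,0.0013],"turn": [0,0,0],"fingers": 0.9},
  {"delta_pos": [0,0,0.0027],"turn": [0,0,0],"fingers": 0.9},
  {"delta_pos": [0,0,0.0027],"turn": [0,0,0],"fingers": 0.9},
])

```text
clock: 4.5
position: [0.4901, 0.1366, 0.1534]
ee_rot: [0.403, 0.915, 0.0, 0.0]
ft_force: [-0.6, 0.3, 2.7]
grip_width: 0.213
grasp_force: 60.1
```

To row units: 0.001 m / 0.75 = 0.0013, 0.0005 m / 0.75 = 0.0007.

move_arm([
  {"delta_pos": [0,0,0.0007],"turn": [0,0,0],"fingers": 0.9},
  {"delta_pos": [0,0,0.0013],"turn": [0,0,0],"fingers": 0.9},
  {"delta_pos": [0,0,0.0013],"turn": [0,0,0],"fingers": 0.9},
])

```text
clock: 4.88
position: [0.4901, 0.1365, 0.1523]
ee_rot: [0.403, 0.915, 0.0, 0.0]
ft_force: [0.1, 0.4, 4.0]
grip_width: 0.215
grasp_force: 60.3
```

To row units: 0.0006 m / 0.75 = 0.0008.

move_arm([
  {"delta_pos": [0,0,0.0008],"turn": [0,0,0],"fingers": 0.9},
  {"delta_pos": [0,0,0.0008],"turn": [0,0,0],"fingers": 0.9},
  {"delta_pos": [0,0,0.0008],"turn": [0,0,0],"fingers": 0.9},
])

```text
clock: 5.25
position: [0.49, 0.1365, 0.1517]
ee_rot: [0.403, 0.915, 0.0, 0.0]
ft_force: [0.8, -0.0, 4.8]
grip_width: 0.213
grasp_force: 60.4
```

To row units: 0.0005 m / 0.75 = 0.0007.

move_arm([
  {"delta_pos": [0,0,0.0007],"turn": [0,0,0],"fingers": 0.9},
  {"delta_pos": [0,0,0.0007],"turn": [0,0,0],"fingers": 0.9},
  {"delta_pos": [0,0,0.0007],"turn": [0,0,0],"fingers": 0.9},
])

```text
clock: 5.62
position: [0.4902, 0.1365, 0.1514]
ee_rot: [0.403, 0.915, 0.0, 0.0]
ft_force: [-1.1, -0.1, 6.3]
grip_width: 0.214
grasp_force: 60.7
```

To row units: 0.0006 m / 0.75 = 0.0008.

move_arm([
  {"delta_pos": [0,0,0.0008],"turn": [0,0,0],"fingers": 0.9},
  {"delta_pos": [0,0,0.0008],"turn": [0,0,0],"fingers": 0.9},
  {"delta_pos": [0,0,0.0008],"turn": [0,0,0],"fingers": 0.9},
])

```text
clock: 6.0
position: [0.4905, 0.1367, 0.1511]
ee_rot: [0.403, 0.915, 0.001, 0.0]
ft_force: [0.0, 0.4, 7.4]
grip_width: 0.212
grasp_force: 61.2
```

move_arm([
  {"delta_pos": [0,0,0.0007],"turn": [0,0,0],"fingers": 0.9},
  {"delta_pos": [0,0,0.0013],"turn": [0,0,0],"fingers": 0.9},
  {"delta_pos": [0,0,0.0013],"turn": [0,0,0],"fingers": 0.9},
  {"delta_pos": [0,0,0.0013],"turn": [0,0,0],"fingers": 0.9},
  {"delta_pos": [0,0,0.0013],"turn": [0,0,0],"fingers": 0.9},
  {"delta_pos": [0,0,0.0013],"turn": [0,0,0],"fingers": 0.9},
  {"delta_pos": [0,0,0.0013],"turn": [0,0,0],"fingers": 0.9},
  {"delta_pos": [0,0,0.0013],"turn": [0,0,0],"fingers": 0.9},
  {"delta_pos": [0,0,0.0013],"turn": [0,0,0],"fingers": 0.9},
  {"delta_pos": [0,0,0.0013],"turn": [0,0,0],"fingers": 0.9},
])

```text
clock: 7.25
position: [0.491, 0.1369, 0.1508]
ee_rot: [0.403, 0.915, 0.001, 0.001]
ft_force: [-0.1, 0.6, 11.5]
grip_width: 0.211
grasp_force: 61.9
```

```bash
cat >> h.py <<'E'
def dial(n):
    """photograph and rectify the dial; gauge foot = tcp-0.115, dial normal = -tool x (horizontal)"""
    o=get_obs(); c=camera('scene'); R=Rn.from_quat(o['ee_rot']).as_matrix()
    nx=-R[:,0]; ny=np.cross([0,0,1],nx); p=np.array(o['position'])-[0,0,.115]
    h=.036; pts=[]
    for sy,sz in((-1,1),(1,1),(1,-1),(-1,-1)):   # viewer facing dial: right = +ny
        X=p+nx*.011+ny*sy*h+np.array([0,0,.059+sz*h]); q=np.array(c['R'])@X+c['t']; x,y=q[:2]/q[2]; s=1+c['k1']*(x*x+y*y)
        pts.append([c['cx']+c['fx']*x*s,c['cy']+c['fy']*y*s])
    pts=np.float32(pts); H=cv2.getPerspectiveTransform(pts,np.float32([[0,0],[400,0],[400,400],[0,400]]))
    rect=cv2.warpPerspective(c['color'],H,(400,400),flags=2)
    m=pts.mean(0).astype(int); cr=cv2.resize(c['color'][m[1]-25:m[1]+25,m[0]-25:m[0]+25],(400,400),interpolation=2)
    cv2.imwrite('pics/'+n,np.hstack([cr,rect])[:,:,::-1])
    hsv=cv2.cvtColor(rect,cv2.COLOR_RGB2HSV); r=rect.astype(int); red=(r[...,0]-np.maximum(r[...,1],r[...,2]))
    v,u=np.nonzero(red>60); print('red px',len(u), (u.mean(),v.mean()) if len(u) else '', 'dial at',m)
E
python3 - <<'E'
from h import *
st(); dial('near1.png')
E
```

```text
{'clock': 7.25, 'position': [0.491, 0.1369, 0.1508], 'ee_rot': [0.4026, 0.9154, 0.0011, 0.0009], 'ft_force': [-0.0917, 0.6308, 11.5295], 'torque': [-0.0391, 0.023, 0.0146], 'grip_width': 0.2115, 'grasp_force': 61.8824, 'joint_pos': [-0.5668, 0.1121, 0.2204, 1.8499, -0.0268, 1.1797, 0.4044]}
red px 21321 (np.float64(176.38985038225223), np.float64(264.3902255991745)) dial at [324 207]
```

View pics/near1.png

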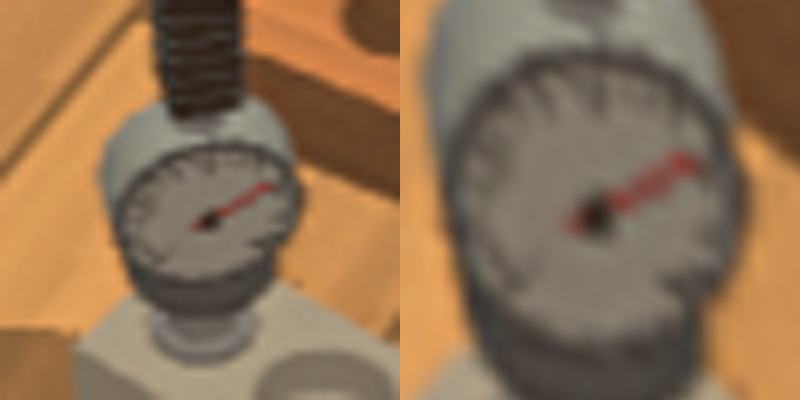

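Reading 1: the needle is at the upper right, about 60° clockwise of straight up (rectified picture, hub (597,215), tip (690,160)), so about 3.4 rad, which is cured. Next is the middle mould.

To row units: -0.106 m / 0.75 = -0.1413, -0.0917 m / 0.75 = -0.1223.

move_arm([
  {"delta_pos": [0,0,-0.0267],"turn": [0,0,0],"fingers": 0.9},
  {"delta_pos": [-0.0267,-0.0229,-0.04],"turn": [0,0,0],"fingers": 0.9},
  {"delta_pos": [-0.08,-0.0693,-0.04],"turn": [0,0,0],"fingers": 0.9},
  {"delta_pos": [-0.1267,-0.1093,-0.04],"turn": [0,0,0],"fingers": 0.9},
  {"delta_pos": [-0.1413,-0.1223,-0.02],"turn": [0,0,0],"fingers": 0.9},
  {"delta_pos": [-0.1413,-0.1223,-0.0027],"turn": [0,0,0],"fingers": 0.9},
  {"delta_pos": [-0.1413,-0.1223,-0.0027],"turn": [0,0,0],"fingers": 0.9},
  {"delta_pos": [-0.1413,-0.1223,-0.0027],"turn": [0,0,0],"fingers": 0.9},
])

```text
clock: 8.3
position: [0.494, -0.0022, 0.1514]
ee_rot: [0.402, 0.916, 0.0, -0.0]
ft_force: [0.8, 0.3, -3.0]
grip_width: 0.22
grasp_force: 59.1
```

move_arm([
  {"delta_pos": [0,0,0.0027],"turn": [0,0,0],"fingers": 0.9},
  {"delta_pos": [0,0,0.0053],"turn": [0,0,0],"fingers": 0.9},
  {"delta_pos": [0,0,0.0067],"turn": [0,0,0],"fingers": 0.9},
  {"delta_pos": [0,0,0.0067],"turn": [0,0,0],"fingers": 0.9},
])

```text
clock: 8.8
position: [0.4943, -0.0036, 0.1468]
ee_rot: [0.403, 0.915, 0.0, 0.0]
ft_force: [0.8, -0.4, 1.9]
grip_width: 0.214
grasp_force: 59.9
```

To row units: 0.0015 m / 0.75 = 0.002, 0.001 m / 0.75 = 0.0013.

move_arm([
  {"delta_pos": [0,0,0.0013],"turn": [0,0,0],"fingers": 0.9},
  {"delta_pos": [0,0,0.002],"turn": [0,0,0],"fingers": 0.9},
  {"delta_pos": [0,0,0.002],"turn": [0,0,0],"fingers": 0.9},
])

```text
clock: 9.18
position: [0.4941, -0.0037, 0.1451]
ee_rot: [0.403, 0.915, 0.0, 0.0]
ft_force: [0.3, -0.0, 2.8]
grip_width: 0.213
grasp_force: 60.2
```

To row units: 0.001 m / 0.75 = 0.0013, 0.0006 m / 0.75 = 0.0008.

move_arm([
  {"delta_pos": [0,0,0.0008],"turn": [0,0,0],"fingers": 0.9},
  {"delta_pos": [0,0,0.0013],"turn": [0,0,0],"fingers": 0.9},
  {"delta_pos": [0,0,0.0013],"turn": [0,0,0],"fingers": 0.9},
])

```text
clock: 9.55
position: [0.4944, -0.0036, 0.1444]
ee_rot: [0.403, 0.915, 0.0, 0.0]
ft_force: [0.5, 0.8, 5.7]
grip_width: 0.215
grasp_force: 60.8
```

To row units: 0.0008 m / 0.75 = 0.0011, 0.0004 m / 0.75 = 0.0005.

move_arm([
  {"delta_pos": [0,0,0.0005],"turn": [0,0,0],"fingers": 0.9},
  {"delta_pos": [0,0,0.0011],"turn": [0,0,0],"fingers": 0.9},
  {"delta_pos": [0,0,0.0011],"turn": [0,0,0],"fingers": 0.9},
])

```text
clock: 9.93
position: [0.4948, -0.0035, 0.1441]
ee_rot: [0.403, 0.915, 0.001, 0.001]
ft_force: [-0.6, 1.0, 8.7]
grip_width: 0.219
grasp_force: 61.4
```

To row units: 0.0006 m / 0.75 = 0.0008, 0.0004 m / 0.75 = 0.0005.

move_arm([
  {"delta_pos": [0,0,0.0005],"turn": [0,0,0],"fingers": 0.9},
  {"delta_pos": [0,0,0.0008],"turn": [0,0,0],"fingers": 0.9},
  {"delta_pos": [0,0,0.0008],"turn": [0,0,0],"fingers": 0.9},
  {"delta_pos": [0,0,0.0008],"turn": [0,0,0],"fingers": 0.9},
  {"delta_pos": [0,0,0.0008],"turn": [0,0,0],"fingers": 0.9},
  {"delta_pos": [0,0,0.0008],"turn": [0,0,0],"fingers": 0.9},
  {"delta_pos": [0,0,0.0008],"turn": [0,0,0],"fingers": 0.9},
  {"delta_pos": [0,0,0.0008],"turn": [0,0,0],"fingers": 0.9},
  {"delta_pos": [0,0,0.0008],"turn": [0,0,0],"fingers": 0.9},
  {"delta_pos": [0,0,0.0008],"turn": [0,0,0],"fingers": 0.9},
])

```text
clock: 11.18
position: [0.4951, -0.0034, 0.1439]
ee_rot: [0.403, 0.915, 0.001, 0.001]
ft_force: [-0.2, 0.3, 11.7]
grip_width: 0.221
grasp_force: 61.9
```

```bash
python3 - <<'E'
from h import *
st(); dial('mid1.png')
E
```

```text
{'clock': 11.175, 'position': [0.4951, -0.0034, 0.1439], 'ee_rot': [0.4026, 0.9154, 0.0008, 0.0011], 'ft_force': [-0.2444, 0.2937, 11.7427], 'torque': [0.1613, 0.0853, 0.0148], 'grip_width': 0.2209, 'grasp_force': 61.8819, 'joint_pos': [-0.4128, 0.0839, 0.346, 1.8987, -0.0315, 1.1615, 0.6867]}
red px 6047 (np.float64(365.7162229204564), np.float64(68.11741359351744)) dial at [294 252]
```

View pics/mid1.png

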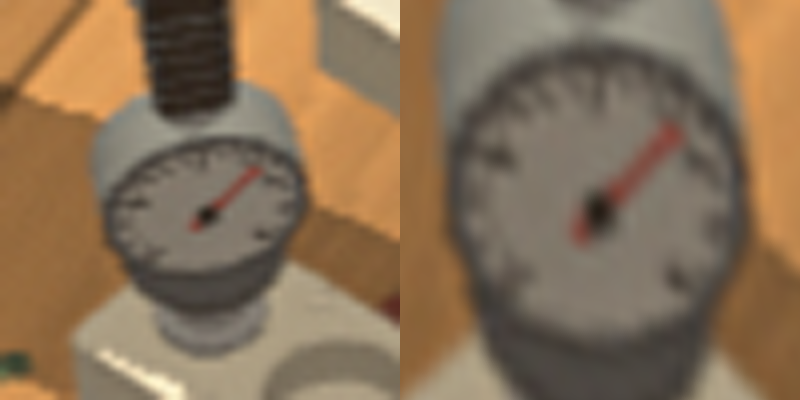

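Reading 2: the needle is about 43° clockwise of straight up (rectified picture, tip (675,130)), so about 3.1 rad, which is cured. Next is the mould by the tray.

To row units: -0.1263 m / 0.75 = -0.1684, -0.0608 m / 0.75 = -0.0811.

move_arm([
  {"delta_pos": [0,0,-0.0267],"turn": [0,0,0],"fingers": 0.9},
  {"delta_pos": [-0.0333,-0.016,-0.0467],"turn": [0,0,0],"fingers": 0.9},
  {"delta_pos": [-0.0933,-0.0449,-0.0467],"turn": [0,0,0],"fingers": 0.9},
  {"delta_pos": [-0.1467,-0.0707,-0.0467],"turn": [0,0,0],"fingers": 0.9},
  {"delta_pos": [-0.1684,-0.0811,-0.0333],"turn": [0,0,0],"fingers": 0.9},
  {"delta_pos": [-0.1684,-0.0811,-0.0173],"turn": [0,0,0],"fingers": 0.9},
  {"delta_pos": [-0.1684,-0.0811,-0.0173],"turn": [0,0,0],"fingers": 0.9},
  {"delta_pos": [-0.1684,-0.0811,-0.0173],"turn": [0,0,0],"fingers": 0.9},
])

```text
clock: 12.22
position: [0.5344, -0.1365, 0.1556]
ee_rot: [0.402, 0.916, 0.0, -0.0]
ft_force: [-0.7, -0.1, -2.0]
grip_width: 0.217
grasp_force: 59.1
```

To row units: 0.004 m / 0.75 = 0.0053, 0.002 m / 0.75 = 0.0027.

move_arm([
  {"delta_pos": [0,0,0.0027],"turn": [0,0,0],"fingers": 0.9},
  {"delta_pos": [0,0,0.0053],"turn": [0,0,0],"fingers": 0.9},
  {"delta_pos": [0,0,0.0053],"turn": [0,0,0],"fingers": 0.9},
])

```text
clock: 12.6
position: [0.5347, -0.1376, 0.1517]
ee_rot: [0.403, 0.915, 0.0, 0.0]
ft_force: [-0.1, -0.4, -0.3]
grip_width: 0.215
grasp_force: 59.4
```

To row units: 0.002 m / 0.75 = 0.0027, 0.001 m / 0.75 = 0.0013.

move_arm([
  {"delta_pos": [0,0,0.0013],"turn": [0,0,0],"fingers": 0.9},
  {"delta_pos": [0,0,0.0027],"turn": [0,0,0],"fingers": 0.9},
  {"delta_pos": [0,0,0.0027],"turn": [0,0,0],"fingers": 0.9},
])

```text
clock: 12.98
position: [0.5346, -0.1378, 0.1496]
ee_rot: [0.403, 0.915, 0.0, 0.0]
ft_force: [0.3, 0.0, 1.1]
grip_width: 0.215
grasp_force: 59.6
```

To row units: 0.001 m / 0.75 = 0.0013, 0.0005 m / 0.75 = 0.0007.

move_arm([
  {"delta_pos": [0,0,0.0007],"turn": [0,0,0],"fingers": 0.9},
  {"delta_pos": [0,0,0.0013],"turn": [0,0,0],"fingers": 0.9},
  {"delta_pos": [0,0,0.0013],"turn": [0,0,0],"fingers": 0.9},
])

```text
clock: 13.35
position: [0.5347, -0.1379, 0.1488]
ee_rot: [0.403, 0.915, 0.0, 0.0]
ft_force: [0.1, 0.4, 1.4]
grip_width: 0.213
grasp_force: 60.0
```

To row units: 0.001 m / 0.75 = 0.0013, 0.0005 m / 0.75 = 0.0007.

move_arm([
  {"delta_pos": [0,0,0.0007],"turn": [0,0,0],"fingers": 0.9},
  {"delta_pos": [0,0,0.0013],"turn": [0,0,0],"fingers": 0.9},
  {"delta_pos": [0,0,0.0013],"turn": [0,0,0],"fingers": 0.9},
])

```text
clock: 13.72
position: [0.5352, -0.1379, 0.1483]
ee_rot: [0.403, 0.915, 0.0, 0.001]
ft_force: [-0.5, 0.7, 7.5]
grip_width: 0.217
grasp_force: 60.9
```

move_arm([
  {"delta_pos": [0,0,0.0005],"turn": [0,0,0],"fingers": 0.9},
  {"delta_pos": [0,0,0.0011],"turn": [0,0,0],"fingers": 0.9},
  {"delta_pos": [0,0,0.0011],"turn": [0,0,0],"fingers": 0.9},
  {"delta_pos": [0,0,0.0011],"turn": [0,0,0],"fingers": 0.9},
  {"delta_pos": [0,0,0.0011],"turn": [0,0,0],"fingers": 0.9},
  {"delta_pos": [0,0,0.0011],"turn": [0,0,0],"fingers": 0.9},
  {"delta_pos": [0,0,0.0011],"turn": [0,0,0],"fingers": 0.9},
  {"delta_pos": [0,0,0.0011],"turn": [0,0,0],"fingers": 0.9},
  {"delta_pos": [0,0,0.0011],"turn": [0,0,0],"fingers": 0.9},
  {"delta_pos": [0,0,0.0011],"turn": [0,0,0],"fingers": 0.9},
])

```text
clock: 14.98
position: [0.5355, -0.1379, 0.148]
ee_rot: [0.403, 0.915, 0.001, 0.001]
ft_force: [-0.3, 1.4, 9.8]
grip_width: 0.215
grasp_force: 61.5
```

```bash
python3 - <<'E'
from h import *
st(); dial('tray1.png')
# hole centre of the rest from the first + current top view
W=cloud(t:=camera('top')); V=cloud(camera('scene'))
for X in(W,V):
    m=(np.abs(X[...,0]-.482)<.056)&(np.abs(X[...,1]-.283)<.048)&(X[...,2]>.03)&(X[...,2]<.05); P=X[m]
    print('rest',cv2.minAreaRect((P[:,:2]*1000).astype(np.float32)),len(P))
E
```

```text
{'clock': 14.975, 'position': [0.5355, -0.1379, 0.148], 'ee_rot': [0.4026, 0.9154, 0.0005, 0.0011], 'ft_force': [-0.3389, 1.4417, 9.8297], 'torque': [0.1981, -0.0154, 0.0147], 'grip_width': 0.2147, 'grasp_force': 61.5421, 'joint_pos': [-0.2388, 0.2196, 0.4683, 1.7569, -0.1068, 1.1876, 1.0018]}
red px 10281 (np.float64(24.939500048633402), np.float64(195.98657718120805)) dial at [276 305]
rest ((482.2172546386719, 282.2624816894531), (76.61847686767578, 95.36927032470703), 87.29254150390625) 1388
rest ((481.7956848144531, 283.64892578125), (82.95659637451172, 97.24864959716797), 87.43619537353516) 807
```

View pics/tray1.png

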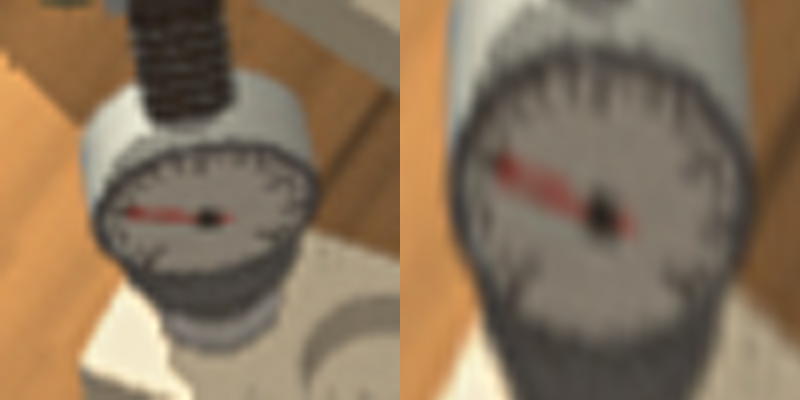

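Reading 3: the needle points left and slightly up (rectified picture, hub (603,215), tip (500,165)), so about 1.2 rad, in the lower half. The mould by the tray is under-cured. I'll take the gauge back to its rest.

To row units: 0.3466 m / 0.75 = 0.4621, 0.2453 m / 0.75 = 0.3271, -0.96 rad / 3.1416 = -0.3056.

move_arm([
  {"delta_pos": [0,0,-0.0267],"turn": [0,0,0],"fingers": 0.9},
  {"delta_pos": [0,0,-0.08],"turn": [0,0,0],"fingers": 0.9},
  {"delta_pos": [0.0533,0.0377,-0.08],"turn": [0,0,-0.0382],"fingers": 0.9},
  {"delta_pos": [0.1133,0.0801,-0.08],"turn": [0,0,-0.0828],"fingers": 0.9},
  {"delta_pos": [0.1733,0.1227,-0.08],"turn": [0,0,-0.1273],"fingers": 0.9},
  {"delta_pos": [0.2333,0.1651,-0.08],"turn": [0,0,-0.1719],"fingers": 0.9},
  {"delta_pos": [0.2933,0.2076,-0.08],"turn": [0,0,-0.2165],"fingers": 0.9},
  {"delta_pos": [0.3533,0.25,-0.08],"turn": [0,0,-0.261],"fingers": 0.9},
  {"delta_pos": [0.4133,0.2925,-0.08],"turn": [0,0,-0.3056],"fingers": 0.9},
  {"delta_pos": [0.4621,0.3271,-0.08],"turn": [0,0,-0.3056],"fingers": 0.9},
  {"delta_pos": [0.4621,0.3271,-0.08],"turn": [0,0,-0.3056],"fingers": 0.9},
  {"delta_pos": [0.4621,0.3271,-0.08],"turn": [0,0,-0.3056],"fingers": 0.9},
])

```text
clock: 16.62
position: [0.481, 0.2824, 0.206]
ee_rot: [-0.065, 0.998, -0.001, -0.001]
ft_force: [1.0, -0.6, -2.4]
grip_width: 0.216
grasp_force: 59.1
```

```bash
python3 - <<'E'
from h import *
o=st(); d=np.array([.482,.2833,0])-o['position']; R=Rn.from_quat(o['ee_rot']).as_matrix()
print('correction tool',(R.T@d).round(4), R.round(3).tolist())
E
```

```text
{'clock': 16.625, 'position': [0.481, 0.2824, 0.206], 'ee_rot': [-0.0653, 0.9979, -0.0007, -0.0006], 'ft_force': [1.0339, -0.5633, -2.3695], 'torque': [-0.046, -0.0121, 0.0394], 'grip_width': 0.2156, 'grasp_force': 59.1335, 'joint_pos': [-0.6861, 0.1832, 0.083, 1.6471, -0.015, 1.3137, 1.1008]}
correction tool [-0.0013  0.0011  0.206 ] [[-0.991, -0.13, -0.001], [-0.13, 0.991, -0.002], [0.001, -0.001, -1.0]]
```

move_arm([
  {"delta_pos": [-0.0013,0.0013,0.0267],"turn": [0,0,0],"fingers": 0.9},
  {"delta_pos": [-0.0013,0.0013,0.0533],"turn": [0,0,0],"fingers": 0.9},
  {"delta_pos": [-0.0013,0.0013,0.0667],"turn": [0,0,0],"fingers": 0.9},
  {"delta_pos": [-0.0013,0.0013,0.0773],"turn": [0,0,0],"fingers": 0.9},
  {"delta_pos": [-0.0013,0.0013,0.0867],"turn": [0,0,0],"fingers": 0.9},
  {"delta_pos": [-0.0013,0.0013,0.0933],"turn": [0,0,0],"fingers": 0.9},
  {"delta_pos": [-0.0013,0.0013,0.0973],"turn": [0,0,0],"fingers": 0.9},
  {"delta_pos": [-0.0013,0.0013,0.0973],"turn": [0,0,0],"fingers": 0.9},
])

```text
clock: 17.62
position: [0.482, 0.2846, 0.1338]
ee_rot: [-0.066, 0.998, 0.0, -0.0]
ft_force: [-0.7, -0.4, -1.8]
grip_width: 0.218
grasp_force: 59.1
```

To row units: 0.008 m / 0.75 = 0.0107, 0.006 m / 0.75 = 0.008.

move_arm([
  {"delta_pos": [0,-0.0007,0.004],"turn": [0,0,0],"fingers": 0.9},
  {"delta_pos": [0,-0.0007,0.008],"turn": [0,0,0],"fingers": 0.9},
  {"delta_pos": [0,-0.0007,0.0107],"turn": [0,0,0],"fingers": 0.9},
  {"delta_pos": [0,-0.0007,0.0107],"turn": [0,0,0],"fingers": 0.9},
])

```text
clock: 18.12
position: [0.4827, 0.2847, 0.127]
ee_rot: [-0.066, 0.998, 0.001, 0.001]
ft_force: [-1.3, -0.2, 5.5]
grip_width: 0.213
grasp_force: 60.8
```

To row units: -0.09 m / 0.75 = -0.12, -0.001 m / 0.75 = -0.0013.

move_arm([
  {"delta_pos": [0,0,-0.0013],"turn": [0,0,0],"fingers": 0.5},
  {"delta_pos": [0,0,-0.0013],"turn": [0,0,0],"fingers": 0},
  {"delta_pos": [0,0,-0.0013],"turn": [0,0,0],"fingers": 0},
  {"delta_pos": [0,0,-0.0013],"turn": [0,0,0],"fingers": 0},
  {"delta_pos": [0,0,-0.0013],"turn": [0,0,0],"fingers": 0},
  {"delta_pos": [0,0,-0.0533],"turn": [0,0,0],"fingers": 0},
  {"delta_pos": [0,0,-0.12],"turn": [0,0,0],"fingers": 0},
  {"delta_pos": [0,0,-0.12],"turn": [0,0,0],"fingers": 0},
])

```text
clock: 19.12
position: [0.4839, 0.2852, 0.22]
ee_rot: [-0.065, 0.998, 0.002, 0.003]
ft_force: [0.8, -0.8, -0.5]
grip_width: 1.0
grasp_force: 0.0
```

```bash
python3 - <<'E'
from h import *
st(); V=cloud(camera('scene')); W=cloud(camera('top'))
for n,X in(('scene',V),('top',W)):
    g=(np.hypot(X[...,0]-.482,X[...,1]-.283)<.05)&(X[...,2]<.165)
    P=X[g&(X[...,2]>.10)]; print(n,'grip',P.mean(0).round(4),P[:,2].max().round(4),cv2.minAreaRect((P[:,:2]*1000).astype(np.float32)))
    m=(np.hypot(X[...,0]-.5606,X[...,1]+.1342)<.06)&(X[...,2]>.022)&(X[...,2]<.045); P=X[m]; print('mould',len(P),cv2.minAreaRect((P[:,:2]*1000).astype(np.float32)),np.median(P[:,2]))
    for nm,c in(('stat',(.671,-.075)),):
        P=X[(np.hypot(X[...,0]-c[0],X[...,1]-c[1])<.05)&(X[...,2]>.04)]; print(nm,P.min(0).round(3),P.max(0).round(3))
E
```

```text
{'clock': 19.125, 'position': [0.4839, 0.2852, 0.22], 'ee_rot': [-0.0654, 0.9978, 0.0019, 0.003], 'ft_force': [0.7759, -0.7983, -0.452], 'torque': [0.0372, 0.0066, 0.0133], 'grip_width': 1.0004, 'grasp_force': 0.0, 'joint_pos': [-0.687, 0.1769, 0.0833, 1.6249, -0.0153, 1.3332, 1.1003]}
scene grip [0.484  0.2783 0.135 ] 0.1558 ((481.27789306640625, 282.1754455566406), (26.126638412475586, 25.289892196655273), 3.678117513656616)
mould 1140 ((560.4379272460938, -133.71519470214844), (102.0485610961914, 59.87129592895508), 7.636987686157227) 0.03209161676280723
stat [ 0.67  -0.112  0.04 ] [ 0.709 -0.069  0.148]
top grip [0.4749 0.278  0.1446] 0.1596 ((479.7024230957031, 282.6890869140625), (20.03569984436035, 21.473798751831055), 6.858764171600342)
mould 1065 ((561.3203125, -134.13131713867188), (100.17980194091797, 59.090579986572266), 7.335585594177246) 0.03458530244612571
stat [ 0.668 -0.111  0.04 ] [ 0.706 -0.068  0.151]
```

The gauge is seated again: grip top at 0.156 (scene) and 0.160 (top), centre (0.481,0.282), the same as before. Now to the under-cured mould.

To row units: -0.4255 m / 0.75 = -0.5673, -0.16 m / 0.75 = -0.2133.

move_arm([
  {"delta_pos": [-0.0225,-0.0667,0],"turn": [0,0,0],"fingers": 0},
  {"delta_pos": [-0.0225,-0.14,0],"turn": [0,0,0],"fingers": 0},
  {"delta_pos": [-0.0225,-0.2133,0],"turn": [0,0,0],"fingers": 0},
  {"delta_pos": [-0.0225,-0.2867,0],"turn": [0,0,0],"fingers": 0},
  {"delta_pos": [-0.0225,-0.36,0],"turn": [0,0,0],"fingers": 0},
  {"delta_pos": [-0.0225,-0.4333,0],"turn": [0,0,0],"fingers": 0},
  {"delta_pos": [-0.0225,-0.5067,0.0267],"turn": [0,0,0],"fingers": 0},
  {"delta_pos": [-0.0225,-0.5673,0.08],"turn": [0,0,0],"fingers": 0},
  {"delta_pos": [-0.0225,-0.5673,0.1333],"turn": [0,0,0],"fingers": 0},
  {"delta_pos": [-0.0225,-0.5673,0.16],"turn": [0,0,0],"fingers": 0},
  {"delta_pos": [-0.0225,-0.5673,0.16],"turn": [0,0,0],"fingers": 0},
])

```text
clock: 20.6
position: [0.5525, -0.1353, 0.0931]
ee_rot: [-0.065, 0.998, 0.0, -0.003]
ft_force: [0.3, 0.9, 0.7]
grip_width: 1.0
grasp_force: 0.0
```

```bash
python3 - <<'E'
from h import *
o=st(); d=np.array([.556,-.1347,.018])-o['position']; R=Rn.from_quat(o['ee_rot']).as_matrix()
print('to go, tool',(R.T@d).round(4), np.degrees(np.arctan2(R[1,1],R[0,1])))
print('level turn', (R.T@np.cross(R[:,2],[0,0,-1])).round(4))
E
```

```text
{'clock': 20.6, 'position': [0.5525, -0.1353, 0.0931], 'ee_rot': [-0.0654, 0.9979, 0.0003, -0.0026], 'ft_force': [0.2713, 0.9119, 0.7459], 'torque': [0.0428, -0.0163, -0.0092], 'grip_width': 1.0003, 'grasp_force': 0.0, 'joint_pos': [-0.1709, 0.3132, 0.3924, 1.764, -0.132, 1.0956, 1.9673]}
to go, tool [-0.004   0.0001  0.0751] 97.50518375894545
level turn [ 0.0009 -0.0051  0.    ]
```

To row units: 0.068 m / 0.75 = 0.0907, -0.004 m / 0.75 = -0.0053, -0.005 rad / 3.1416 = -0.0016.

move_arm([
  {"delta_pos": [-0.0053,0,0.04],"turn": [0,-0.0016,0],"fingers": 0},
  {"delta_pos": [-0.0053,0,0.0733],"turn": [0,-0.0016,0],"fingers": 0},
  {"delta_pos": [-0.0053,0,0.0867],"turn": [0,-0.0016,0],"fingers": 0},
  {"delta_pos": [-0.0053,0,0.0907],"turn": [0,-0.0016,0],"fingers": 0},
  {"delta_pos": [-0.0053,0,0.0907],"turn": [0,-0.0016,0],"fingers": 0},
])

```text
clock: 21.22
position: [0.559, -0.1352, 0.0287]
ee_rot: [-0.066, 0.998, 0.0, 0.003]
ft_force: [-0.4, 0.0, 0.3]
grip_width: 0.998
grasp_force: 0.0
```

Now down another 10 mm, then grip.

To row units: 0.01 m / 0.75 = 0.0133, 0.005 m / 0.75 = 0.0067, 0.003 rad / 3.1416 = 0.001.

move_arm([
  {"delta_pos": [0.0027,0,0.0067],"turn": [0,0.001,0],"fingers": 0},
  {"delta_pos": [0.0027,0,0.0133],"turn": [0,0.001,0],"fingers": 0},
  {"delta_pos": [0.0027,0,0.0133],"turn": [0,0.001,0],"fingers": 0.3},
  {"delta_pos": [0.0027,0,0.0133],"turn": [0,0.001,0],"fingers": 0.6},
  {"delta_pos": [0.0027,0,0.0133],"turn": [0,0.001,0],"fingers": 0.6},
  {"delta_pos": [0.0027,0,0.0133],"turn": [0,0.001,0],"fingers": 0.6},
  {"delta_pos": [0.0027,0,0.0133],"turn": [0,0.001,0],"fingers": 0.6},
], force=40)

```text
clock: 22.1
position: [0.5566, -0.1353, 0.0178]
ee_rot: [-0.066, 0.998, 0.0, 0.001]
ft_force: [0.3, 0.1, -1.1]
grip_width: 0.396
grasp_force: 0.0
```

```bash
python3 - <<'E'
from h import *
st(); c=camera('scene'); t=camera('top')
a=cv2.resize(c['color'][250:370,200:360],(400,300),interpolation=2); b=cv2.resize(t['color'][180:300,330:490],(400,300),interpolation=2)
cv2.imwrite('pics/g.png',np.hstack([a,b])[:,:,::-1])
E
```

```text
{'clock': 22.1, 'position': [0.5566, -0.1353, 0.0178], 'ee_rot': [-0.0656, 0.9978, 0.0001, 0.001], 'ft_force': [0.3082, 0.1217, -1.1322], 'torque': [0.0123, 0.0187, 0.0104], 'grip_width': 0.3964, 'grasp_force': 0.0, 'joint_pos': [-0.1483, 0.4115, 0.3704, 1.8172, -0.1807, 0.9439, 2.0022]}
```

View pics/g.png

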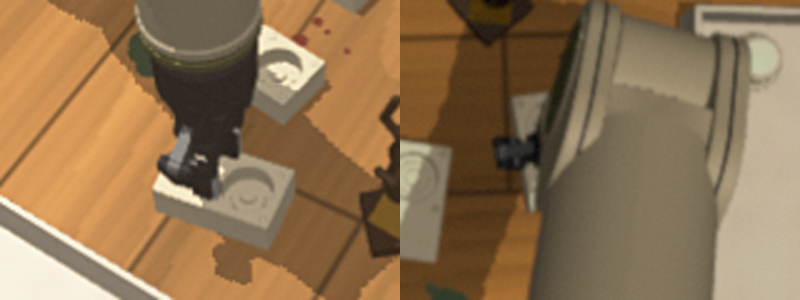

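```bash
python3 - <<'E'
from h import *
V=cloud(c:=camera('scene')); 
m=(np.hypot(V[...,0]-.5606,V[...,1]+.1342)<.06)&(V[...,2]>.022)&(V[...,2]<.042)&(c['color'].min(-1)>100); P=V[m]
print(cv2.minAreaRect((P[:,:2]*1000).astype(np.float32)),np.median(P[:,2]))
d=(np.hypot(V[...,0]-.5566,V[...,1]+.1353)<.09)&(c['color'].max(-1)<90)&(V[...,2]>.01)
for a,b in((.01,.03),(.03,.045),(.045,.06),(.06,.08),(.08,.1)):
    q=V[d&(V[...,2]>a)&(V[...,2]<b)]
    if len(q): print(a,len(q),q.min(0).round(3),q.max(0).round(3))
E
```

```text
((560.1024780273438, -133.4163818359375), (100.97190856933594, 60.7743034362793), 7.246126651763916) 0.03246268506481175
0.045 32 [ 0.552 -0.167  0.045] [ 0.568 -0.116  0.059]
0.06 44 [ 0.555 -0.166  0.06 ] [ 0.568 -0.116  0.079]
0.08 90 [ 0.552 -0.187  0.08 ] [ 0.578 -0.089  0.1  ]
```

```bash
python3 - <<'E'
from h import *
V=cloud(c:=camera('scene'))
for r in range(304,342,3):
    print(r,[(u,*(V[r,u]*1000).round().astype(int),int(c['color'][r,u].mean())) for u in range(262,300,5)])
cv2.imwrite('pics/g2.png',cv2.resize(c['color'][290:350,255:335,::-1],(800,600),interpolation=2))
E
```

```text
304 [(262, np.int64(473), np.int64(-106), np.int64(-1), 149), (267, np.int64(483), np.int64(-101), np.int64(0), 133), (272, np.int64(560), np.int64(-179), np.int64(152), 146), (277, np.int64(569), np.int64(-176), np.int64(156), 44), (282, np.int64(572), np.int64(-165), np.int64(144), 39), (287, np.int64(576), np.int64(-156), np.int64(134), 40), (292, np.int64(560), np.int64(-118), np.int64(75), 37), (297, np.int64(539), np.int64(-70), np.int64(0), 79)]
307 [(262, np.int64(477), np.int64(-112), np.int64(-2), 143), (267, np.int64(487), np.int64(-107), np.int64(-1), 137), (272, np.int64(562), np.int64(-182), np.int64(149), 142), (277, np.int64(569), np.int64(-177), np.int64(147), 40), (282, np.int64(570), np.int64(-164), np.int64(132), 40), (287, np.int64(575), np.int64(-155), np.int64(124), 42), (292, np.int64(561), np.int64(-120), np.int64(68), 37), (297, np.int64(543), np.int64(-77), np.int64(0), 85)]
310 [(262, np.int64(481), np.int64(-119), np.int64(-2), 139), (267, np.int64(492), np.int64(-116), np.int64(2), 137), (272, np.int64(564), np.int64(-187), np.int64(147), 145), (277, np.
[... 4168 characters left out ...]
nt64(8), 113), (282, np.int64(560), np.int64(-162), np.int64(15), 114), (287, np.int64(570), np.int64(-160), np.int64(19), 110), (292, np.int64(582), np.int64(-159), np.int64(29), 116), (297, np.int64(593), np.int64(-157), np.int64(34), 151)]
340 [(262, np.int64(522), np.int64(-181), np.int64(0), 138), (267, np.int64(531), np.int64(-176), np.int64(1), 129), (272, np.int64(539), np.int64(-170), np.int64(-2), 118), (277, np.int64(548), np.int64(-165), np.int64(-2), 121), (282, np.int64(558), np.int64(-162), np.int64(2), 113), (287, np.int64(571), np.int64(-162), np.int64(13), 110), (292, np.int64(581), np.int64(-158), np.int64(14), 112), (297, np.int64(592), np.int64(-157), np.int64(22), 108)]
```

View pics/g2.png

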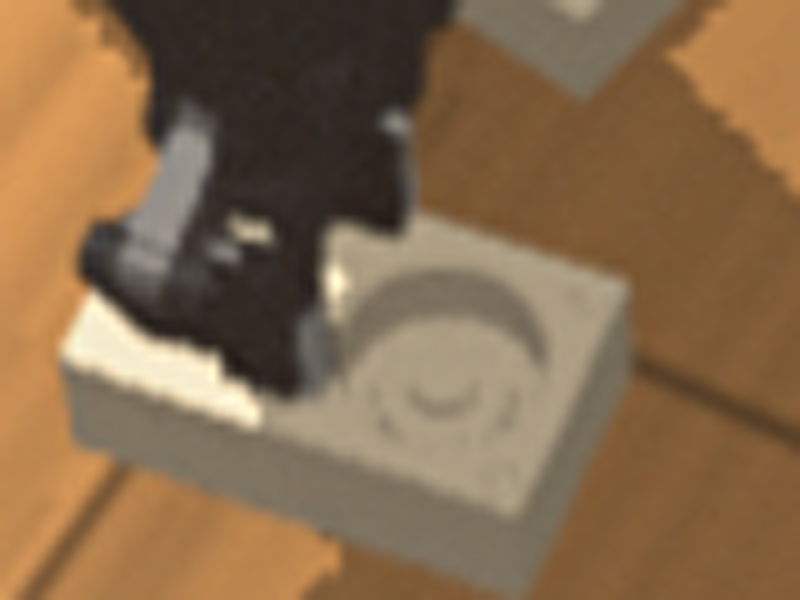

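The fingers (tips at about (280,390) in the crop) seem to have sunk into the mould with no grip force. I'll reopen and close step by step to see where they make contact.

move_arm([
  {"delta_pos": [0,0,0],"turn": [0,0,0],"fingers": 0.3},
  {"delta_pos": [0,0,0],"turn": [0,0,0],"fingers": 0.2},
  {"delta_pos": [0,0,0],"turn": [0,0,0],"fingers": 0.2},
  {"delta_pos": [0,0,0],"turn": [0,0,0],"fingers": 0.2},
], force=40)

```text
clock: 22.8
position: [0.5565, -0.1353, 0.0178]
ee_rot: [-0.066, 0.998, 0.0, 0.001]
ft_force: [0.2, 0.5, -1.0]
grip_width: 0.801
grasp_force: 0.0
```

move_arm([
  {"delta_pos": [0,0,0],"turn": [0,0,0],"fingers": 0.34},
  {"delta_pos": [0,0,0],"turn": [0,0,0],"fingers": 0.34},
])

```text
clock: 23.05
position: [0.5565, -0.1353, 0.0177]
ee_rot: [-0.066, 0.998, 0.0, 0.001]
ft_force: [-0.3, -0.1, -0.3]
grip_width: 0.661
grasp_force: 0.0
```

move_arm([
  {"delta_pos": [0,0,0],"turn": [0,0,0],"fingers": 0.42},
  {"delta_pos": [0,0,0],"turn": [0,0,0],"fingers": 0.42},
  {"delta_pos": [0,0,0],"turn": [0,0,0],"fingers": 0.42},
])

```text
clock: 23.42
position: [0.5565, -0.1353, 0.0178]
ee_rot: [-0.066, 0.998, 0.0, 0.001]
ft_force: [0.4, -0.4, -0.1]
grip_width: 0.578
grasp_force: 0.0
```

```bash
python3 - <<'E'
from h import *
st(); V=cloud(c:=camera('scene'))
m=(np.hypot(V[...,0]-.5606,V[...,1]+.1342)<.06)&(V[...,2]>.022)&(V[...,2]<.042)&(c['color'].min(-1)>100); P=V[m]
print(cv2.minAreaRect((P[:,:2]*1000).astype(np.float32)),np.median(P[:,2]))
d=(np.abs(V[...,0]-.5566)<.02)&(np.abs(V[...,1]+.1353)<.075)&(c['color'].max(-1)<110)&(V[...,2]>.005)
for a in np.arange(.005,.1,.01):
    q=V[d&(V[...,2]>a)&(V[...,2]<a+.01)]
    if len(q): print(a.round(3),len(q),q.min(0).round(3),q.max(0).round(3))
E
```

```text
{'clock': 23.425, 'position': [0.5565, -0.1353, 0.0178], 'ee_rot': [-0.0656, 0.9978, 0.0001, 0.001], 'ft_force': [0.3843, -0.388, -0.1464], 'torque': [-0.0009, 0.0064, 0.0402], 'grip_width': 0.5783, 'grasp_force': 0.0, 'joint_pos': [-0.1483, 0.4116, 0.3705, 1.8172, -0.1807, 0.9439, 2.0022]}
((560.3029174804688, -133.39239501953125), (101.26455688476562, 60.69271469116211), 7.030185699462891) 0.03257335699580445
0.025 4 [ 0.554 -0.163  0.031] [ 0.561 -0.162  0.034]
0.045 23 [ 0.55  -0.169  0.045] [ 0.57  -0.108  0.055]
0.055 45 [ 0.55  -0.174  0.055] [ 0.573 -0.107  0.065]
0.065 34 [ 0.551 -0.174  0.065] [ 0.572 -0.105  0.075]
0.075 23 [ 0.555 -0.17   0.076] [ 0.573 -0.094  0.084]
0.085 40 [ 0.556 -0.189  0.086] [ 0.576 -0.084  0.095]
0.095 54 [ 0.554 -0.195  0.095] [ 0.576 -0.082  0.105]
```

The depth data resolves this: the fingertips end at about z = 0.043 and hover above the mould, so they never touched it. I'll open and go lower, watching the force.

To row units: 0.014 m / 0.75 = 0.0187, 0.01 m / 0.75 = 0.0133.

move_arm([
  {"delta_pos": [0,0,0],"turn": [0,0,0],"fingers": 0},
  {"delta_pos": [0,0,0],"turn": [0,0,0],"fingers": 0},
  {"delta_pos": [0,0,0],"turn": [0,0,0],"fingers": 0},
  {"delta_pos": [0,0,0.0067],"turn": [0,0,0],"fingers": 0},
  {"delta_pos": [0,0,0.0133],"turn": [0,0,0],"fingers": 0},
  {"delta_pos": [0,0,0.0187],"turn": [0,0,0],"fingers": 0},
  {"delta_pos": [0,0,0.0187],"turn": [0,0,0],"fingers": 0},
])

```text
clock: 24.35
position: [0.5562, -0.1352, 0.0033]
ee_rot: [-0.066, 0.998, 0.0, 0.001]
ft_force: [0.2, 0.2, -0.2]
grip_width: 1.001
grasp_force: 0.0
```

```bash
python3 - <<'E'
from h import *
st(); V=cloud(c:=camera('scene')); W=cloud(t:=camera('top'))
for n,X,c in(('s',V,c),('t',W,t)):
  d=(np.abs(X[...,0]-.5566)<.025)&(np.abs(X[...,1]+.1353)<.075)&(c['color'].max(-1)<100)&(X[...,2]>.008)
  for a in np.arange(.005,.1,.01):
    q=X[d&(X[...,2]>a)&(X[...,2]<a+.01)]
    if len(q): print(n,a.round(3),len(q),q.min(0).round(3),q.max(0).round(3))
E
```

```text
{'clock': 24.35, 'position': [0.5562, -0.1352, 0.0033], 'ee_rot': [-0.0656, 0.9978, 0.0002, 0.0006], 'ft_force': [0.2463, 0.2193, -0.1928], 'torque': [0.0562, 0.076, 0.0629], 'grip_width': 1.0007, 'grasp_force': 0.0, 'joint_pos': [-0.1431, 0.4323, 0.3648, 1.8251, -0.1901, 0.9173, 2.0091]}
s 0.035 11 [ 0.543 -0.182  0.039] [ 0.567 -0.092  0.044]
s 0.045 37 [ 0.546 -0.191  0.046] [ 0.573 -0.089  0.055]
s 0.055 30 [ 0.551 -0.192  0.056] [ 0.574 -0.091  0.064]
s 0.065 19 [ 0.557 -0.19   0.065] [ 0.573 -0.088  0.074]
s 0.075 5 [ 0.561 -0.188  0.076] [ 0.574 -0.084  0.083]
s 0.085 48 [ 0.555 -0.21   0.085] [ 0.578 -0.067  0.095]
s 0.095 104 [ 0.554 -0.21   0.095] [ 0.578 -0.062  0.105]
t 0.005 2 [ 0.533 -0.109  0.012] [ 0.544 -0.107  0.013]
t 0.015 6 [ 0.535 -0.108  0.016] [ 0.58  -0.102  0.025]
t 0.025 1 [ 0.54  -0.109  0.034] [ 0.54  -0.109  0.034]
t 0.035 1 [ 0.542 -0.115  0.037] [ 0.542 -0.115  0.037]
t 0.055 1 [ 0.54  -0.088  0.063] [ 0.54  -0.088  0.063]
t 0.085 15 [ 0.536 -0.094  0.086] [ 0.555 -0.063  0.095]
t 0.095 41 [ 0.536 -0.098  0.095] [ 0.564 -0.063  0.105]
```

To row units: 0.022 m / 0.75 = 0.0293, 0.012 m / 0.75 = 0.016.

move_arm([
  {"delta_pos": [0,0,0.008],"turn": [0,0,0],"fingers": 0},
  {"delta_pos": [0,0,0.016],"turn": [0,0,0],"fingers": 0},
  {"delta_pos": [0,0,0.024],"turn": [0,0,0],"fingers": 0},
  {"delta_pos": [0,0,0.0293],"turn": [0,0,0],"fingers": 0},
  {"delta_pos": [0,0,0.0293],"turn": [0,0,0],"fingers": 0},
])

```text
clock: 25.08
position: [0.5563, -0.1353, -0.0186]
ee_rot: [-0.066, 0.998, 0.0, 0.001]
ft_force: [0.2, 0.1, 0.1]
grip_width: 0.997
grasp_force: 0.0
```

move_arm([
  {"delta_pos": [0,0,0],"turn": [0,0,0],"fingers": 0.2},
  {"delta_pos": [0,0,0],"turn": [0,0,0],"fingers": 0.34},
  {"delta_pos": [0,0,0],"turn": [0,0,0],"fingers": 0.45},
  {"delta_pos": [0,0,0],"turn": [0,0,0],"fingers": 0.45},
  {"delta_pos": [0,0,0],"turn": [0,0,0],"fingers": 0.45},
], force=40)

```text
clock: 25.7
position: [0.557, -0.1353, -0.0177]
ee_rot: [-0.066, 0.998, 0.0, 0.001]
ft_force: [-2.0, 0.4, 5.6]
grip_width: 0.666
grasp_force: 43.8
```

The mould is gripped: opening about 57 mm, 44 N. Lifting and carrying it to the tray.

To row units: -0.1947 m / 0.75 = -0.2596, 0.1269 m / 0.75 = 0.1692, 0.19 rad / 3.1416 = 0.0605.

move_arm([
  {"delta_pos": [0,0,-0.0267],"turn": [0,0,0],"fingers": 0.45},
  {"delta_pos": [0,0,-0.08],"turn": [0,0,0],"fingers": 0.45},
  {"delta_pos": [0,0,-0.1333],"turn": [0,0,0],"fingers": 0.45},
  {"delta_pos": [0.0267,-0.0409,-0.1333],"turn": [0,0,0.0095],"fingers": 0.45},
  {"delta_pos": [0.06,-0.092,-0.1333],"turn": [0,0,0.0223],"fingers": 0.45},
  {"delta_pos": [0.0933,-0.1432,-0.1333],"turn": [0,0,0.035],"fingers": 0.45},
  {"delta_pos": [0.1267,-0.1944,-0.1333],"turn": [0,0,0.0477],"fingers": 0.45},
  {"delta_pos": [0.1533,-0.2352,-0.1333],"turn": [0,0,0.0605],"fingers": 0.45},
  {"delta_pos": [0.1692,-0.2596,-0.1333],"turn": [0,0,0.0605],"fingers": 0.45},
  {"delta_pos": [0.1692,-0.2596,-0.1333],"turn": [0,0,0.0605],"fingers": 0.45},
  {"delta_pos": [0.1692,-0.2596,-0.1333],"turn": [0,0,0.0605],"fingers": 0.45},
])

```text
clock: 27.08
position: [0.4567, -0.3439, 0.0819]
ee_rot: [0.029, 1.0, 0.0, 0.001]
ft_force: [0.2, 0.3, -0.9]
grip_width: 0.669
grasp_force: 43.4
```

```bash
python3 - <<'E'
from h import *
o=st(); R=Rn.from_quat(o['ee_rot']).as_matrix(); print(R.round(4).tolist())
V=cloud(c:=camera('scene')); W=cloud(t:=camera('top'))
m=(np.hypot(V[...,0]-.46,V[...,1]+.344)<.075)&(V[...,2]>.065)&(V[...,2]<.16)&(c['color'].min(-1)>100); P=V[m]
print(len(P),cv2.minAreaRect((P[:,:2]*1000).astype(np.float32)),np.percentile(P[:,2],[2,25,50,75,98]).round(3))
q=P[P[:,2]>.11]; A=np.c_[q[:,:2]-q[:,:2].mean(0),np.ones(len(q))]; print('plane',np.linalg.lstsq(A,q[:,2],rcond=None)[0].round(3))
E
```

```text
{'clock': 27.075, 'position': [0.4567, -0.3439, 0.0819], 'ee_rot': [0.0289, 0.9996, 0.0005, 0.0012], 'ft_force': [0.2173, 0.2999, -0.8891], 'torque': [0.0014, 0.0287, -0.0267], 'grip_width': 0.6695, 'grasp_force': 43.3864, 'joint_pos': [0.1254, 0.3434, 0.5295, 1.7786, -0.1975, 1.0705, 2.2375]}
[[-0.9983, 0.0577, 0.0025], [0.0577, 0.9983, 0.0009], [-0.0024, 0.001, -1.0]]
1333 ((473.87750244140625, -347.092041015625), (101.46271514892578, 90.22650909423828), 58.83497619628906) [0.101 0.119 0.131 0.133 0.136]
plane [-0.042  0.007  0.128]
```

To row units: 0.086 m / 0.75 = 0.1147, 0.08 m / 0.75 = 0.1067.

move_arm([
  {"delta_pos": [0,0,0.04],"turn": [0,0,0],"fingers": 0.45},
  {"delta_pos": [0,0,0.0733],"turn": [0,0,0],"fingers": 0.45},
  {"delta_pos": [0,0,0.0933],"turn": [0,0,0],"fingers": 0.45},
  {"delta_pos": [0,0,0.1067],"turn": [0,0,0],"fingers": 0.45},
  {"delta_pos": [0,0,0.1147],"turn": [0,0,0],"fingers": 0.45},
  {"delta_pos": [0,0,0.1147],"turn": [0,0,0],"fingers": 0.45},
])

```text
clock: 27.92
position: [0.4563, -0.3449, -0.0044]
ee_rot: [0.029, 1.0, 0.0, 0.001]
ft_force: [-0.2, -0.4, -1.1]
grip_width: 0.671
grasp_force: 43.4
```

To row units: 0.004 m / 0.75 = 0.0053, 0.002 m / 0.75 = 0.0027.

move_arm([
  {"delta_pos": [0,0,0.0027],"turn": [0,0,0],"fingers": 0.45},
  {"delta_pos": [0,0,0.0053],"turn": [0,0,0],"fingers": 0.45},
  {"delta_pos": [0,0,0.0053],"turn": [0,0,0],"fingers": 0.45},
])

```text
clock: 28.3
position: [0.4562, -0.3449, -0.0085]
ee_rot: [0.029, 1.0, 0.0, 0.001]
ft_force: [1.0, 0.0, -1.3]
grip_width: 0.668
grasp_force: 43.4
```

To row units: 0.003 m / 0.75 = 0.004, 0.0015 m / 0.75 = 0.002.

move_arm([
  {"delta_pos": [0,0,0.002],"turn": [0,0,0],"fingers": 0.45},
  {"delta_pos": [0,0,0.004],"turn": [0,0,0],"fingers": 0.45},
  {"delta_pos": [0,0,0.004],"turn": [0,0,0],"fingers": 0.45},
])

```text
clock: 28.68
position: [0.4562, -0.3449, -0.0116]
ee_rot: [0.029, 1.0, 0.0, 0.001]
ft_force: [-0.5, -0.2, -1.1]
grip_width: 0.667
grasp_force: 43.4
```

To row units: 0.001 m / 0.75 = 0.0013.

move_arm([
  {"delta_pos": [0,0,0.0013],"turn": [0,0,0],"fingers": 0.45},
  {"delta_pos": [0,0,0.0013],"turn": [0,0,0],"fingers": 0.45},
])

```text
clock: 28.92
position: [0.4562, -0.3449, -0.0118]
ee_rot: [0.029, 1.0, 0.0, 0.001]
ft_force: [-4.3, 3.1, 9.2]
grip_width: 0.666
grasp_force: 44.5
```

Contact with the tray floor, 9 N. Releasing and retreating.

To row units: -0.25 m / 0.75 = -0.3333, -0.001 m / 0.75 = -0.0013.

move_arm([
  {"delta_pos": [0,0,-0.0013],"turn": [0,0,0],"fingers": 0.3},
  {"delta_pos": [0,0,-0.0013],"turn": [0,0,0],"fingers": 0},
  {"delta_pos": [0,0,-0.0013],"turn": [0,0,0],"fingers": 0},
  {"delta_pos": [0,0,-0.0013],"turn": [0,0,0],"fingers": 0},
  {"delta_pos": [0,0,-0.04],"turn": [0,0,0],"fingers": 0},
  {"delta_pos": [0,0,-0.1067],"turn": [0,0,0],"fingers": 0},
  {"delta_pos": [0,0,-0.1867],"turn": [0,0,0],"fingers": 0},
  {"delta_pos": [0.1333,0,-0.2667],"turn": [0,0,0],"fingers": 0},
  {"delta_pos": [0.1333,0,-0.3333],"turn": [0,0,0],"fingers": 0},
  {"delta_pos": [0.1333,0,-0.3333],"turn": [0,0,0],"fingers": 0},
])

```text
clock: 30.18
position: [0.3547, -0.3401, 0.2402]
ee_rot: [0.03, 1.0, -0.0, 0.003]
ft_force: [0.4, 0.6, -0.9]
grip_width: 1.003
grasp_force: 0.0
```

```bash
python3 - <<'E'
from h import *
st(); V=cloud(c:=camera('scene')); W=cloud(t:=camera('top'))
for n,X,cc in(('s',V,c),('t',W,t)):
    m=(np.hypot(X[...,0]-.46,X[...,1]+.344)<.075)&(X[...,2]>.025)&(X[...,2]<.06); P=X[m]
    if len(P): print(n,len(P),cv2.minAreaRect((P[:,:2]*1000).astype(np.float32)),np.percentile(P[:,2],[10,50,90]).round(4))
    q=P[P[:,2]>.034]; A=np.c_[q[:,:2]-q[:,:2].mean(0),np.ones(len(q))]; print('plane',np.linalg.lstsq(A,q[:,2],rcond=None)[0].round(3))
    for nm,p in dict(c=(.5155,.1325),b=(.52,-.007)).items():
        m=(np.hypot(X[...,0]-p[0],X[...,1]-p[1])<.062)&(X[...,2]>.022)&(X[...,2]<.045); print(nm,cv2.minAreaRect((X[m][:,:2]*1000).astype(np.float32)))
    P=X[(np.hypot(X[...,0]-.482,X[...,1]-.283)<.05)&(X[...,2]>.10)]; print('gauge',P[:,2].max(),cv2.minAreaRect((P[:,:2]*1000).astype(np.float32)))
E
```

```text
{'clock': 30.175, 'position': [0.3547, -0.3401, 0.2402], 'ee_rot': [0.0304, 0.9995, -0.0002, 0.0029], 'ft_force': [0.4333, 0.581, -0.8918], 'torque': [0.0391, -0.0603, 0.0143], 'grip_width': 1.0033, 'grasp_force': 0.0, 'joint_pos': [0.0819, -0.0123, 0.5945, 1.7828, 0.0039, 1.3641, 2.1856]}
s 1532 ((460.30712890625, -346.0136413574219), (60.21623992919922, 102.80391693115234), 87.28175354003906) [0.0286 0.0382 0.0407]
plane [-0.004 -0.002  0.039]
c ((515.6227416992188, 132.8582763671875), (62.32129669189453, 103.928466796875), 79.73796081542969)
b ((519.8505249023438, -6.906517028808594), (61.42790222167969, 101.86388397216797), 80.33822631835938)
gauge 0.1574716840185201 ((481.5180969238281, 283.0439758300781), (26.334102630615234, 25.924434661865234), 5.4612812995910645)
t 1219 ((461.22442626953125, -345.8255310058594), (58.925357818603516, 100.34998321533203), 86.21016693115234) [0.0303 0.0402 0.0433]
plane [-0.006 -0.006  0.041]
c ((516.013916015625, 132.51266479492188), (58.404422760009766, 99.98011016845703), 79.69615936279297)
b ((520.5096435546875, -7.265338897705078), (57.83946228027344, 100.17665100097656), 80.47188568115234)
gauge 0.15899314279987886 ((481.8721923828125, 283.6573486328125), (24.542137145996094, 24.673219680786133), 6.919136047363281)
```

The mould lies flat in the tray, the gauge is seated, and the other two moulds have not moved. Handing in.

```bash
python3 -c "
from h import *
print(hand_in())"
```

```text
the job is handed in; nothing more can be done
None
```

I tested all three moulds: the one nearest the tray was under-cured (about 1.2 rad, against about 3.4 and 3.1 for the cured pair) and now lies flat in the curing tray, the gauge is back in its rest, and the job is handed in; I saw no verdict.

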